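Put the print bench tools and inks back in their trays

TASK

Tidy the print table. First, before you move anything else, put the sharp lino cutter away: lay it lengthwise in the long narrow tray. Then stand the two ink pots upright in the two-bay caddy, one pot in each bay, and lay both bulldog clips flat on the floor of the square tray, not one on top of the other.

Things in the scene. Friction and masses are not known exactly. Their poses are not given: they have to be found in the camera images.
- cutter_handle (a point): Lino cutter: turned wooden mushroom handle with a thin steel blade, lying; 91 long (its y) x 22 wide x 23 high (mm). The point is the middle of the wooden handle, half-way up: the handle reaches 33 from it to +y and to -y, and the blade a further 26 beyond the handle's -y end. Grip the handle across its x, about 22 wide. Weighs about 45 g.
- pot_a_center (a point): One of two screw-lid ink pots of the same shape, a blue pot with a black lid, 44 in diameter and 51 high (mm), standing. The point is its centre, 25.5 above its foot. The lid, from 38 to 51 above the foot, is 42 in diameter. May be gripped round the lid or the body, from any side. Weighs about 85 g.
- pot_b_center (a point): One of two screw-lid ink pots of the same shape, a dark green pot with a black lid, 44 in diameter and 51 high (mm), standing. The point is its centre, 25.5 above its foot. The lid, from 38 to 51 above the foot, is 42 in diameter. May be gripped round the lid or the body, from any side. Weighs about 85 g.
- clip_a_center (a point): One of two identical nickel bulldog clips lying flat, 47 long (its x) x 34 wide (its y) x 19 high (mm). The point is its centre, half-way up. The 34 mm wide sprung jaws, parallel-sided, take up its -x half; the narrower wings, 20 wide, its +x half, 24 long from the centre. Grip across the jaws, along y, 8 mm to -x of the centre. Weighs about 20 g.
- clip_b_center (a point): One of two identical nickel bulldog clips lying flat, 47 long (its x) x 34 wide (its y) x 19 high (mm). The point is its centre, half-way up. The 34 mm wide sprung jaws, parallel-sided, take up its -x half; the narrower wings, 20 wide, its +x half, 24 long from the centre. Grip across the jaws, along y, 8 mm to -x of the centre. Weighs about 20 g.
- cutter_tray: Long narrow open tray for the cutter, 94 (its x) x 192 (its y, the length) x 26 high, inside 82 x 180 (mm). Fixed plywood tray, brass card holder on its -x side. Origin: middle of its underside. Walls 6 thick; inner floor 6, rim 26 above the underside, which is 5 above the table (a 5 mm felt lies under everything).
- pot_caddy: Two-bay caddy for the ink pots, 124 (its x) x 146 (its y) x 26 high (mm). A wall along its x parts two bays, each inside 112 (x) x 64 (y), centred at x = 0, y = +35 and -35. Fixed plywood tray, brass card holder on its -x side. Origin: middle of its underside. Walls 6 thick; inner floor 6, rim 26 above the underside, which is 5 above the table (a 5 mm felt lies under everything).
- clip_tray: Square open tray for the clips, no dividers, 152 x 152 x 26 high, inside 140 x 140 (mm). Fixed plywood tray, brass card holder on its -x side. Origin: middle of its underside. Walls 6 thick; inner floor 6, rim 26 above the underside, which is 5 above the table (a 5 mm felt lies under everything).

How it is judged:
By the outcome, as a careful person would: the job done as asked, in the order asked, and still so for the second after the job is handed in, with the robot touching nothing.
It also fails if it takes over 125 s, if anything falls off the work surface, if the arm or the gripper's body presses on something with over 40 N, if the wrist force passes 120 N, or if a joint passes its speed limit or range.

ROBOT

A 7-joint arm with a two-finger parallel gripper is mounted at the origin on the work surface; the furniture and walls round the work are solid. World frame = base frame: x ahead of the robot, y to its left, z up, the work surface at z = 0. Lengths are in m, angles in rad, forces in N, time in s.
With the tool pointing down it reaches from about 0.425 to 0.875 m from the base axis. Payload 4.7 kg.
Tool frame: the origin (TCP) lies on the centre line of the jaws, within the pads' length; the fingertips stand ahead of it and the grasp point (between the pads) lies 2 mm behind it (nose_length is the z of the fingertips in the tool frame, in m); z points along the fingers, y is the line along which they close (so a half turn about z gives the same grasp; the last joint's range is limited). The gripper opens to 87 mm and grips with 3 to 60 N. Pads are 19 mm wide; open, the fingers measure 117 mm over their backs; the gripper's body (75 mm by 190 mm) begins 51 mm behind the grasp point.
Start: joints at [-1.128, 0.321, -0.07, 1.45, 0.023, 1.371, -0.057], TCP at [0.27, 0.591, 0.213] pointing down, gripper open.
Joint ranges: [-2.86, 2.86], [-0.3, 2.09], [-1.38, 1.24], [0.06, 2.45], [-1.56, 4.7], [0.09, 2.05], [-2.69, 2.69]. Speed limits (rad/s): [2.57, 2.57, 3.14, 3.14, 3.14, 3.14, 3.14].

INTERFACE

Orientations are given as a rotation vector (axis times angle).
In Python, from bench import * gives the robot as it stands.
- The arm moves only by the tool send_rows, never from a script. Its arguments are lists of equal length, an entry for each row: "xyz": the shift along the tool's x, y, z in mm, a list of three; "dr": the turn, a rotation vector about the tool's x, y, z in rad, a list of three. A call has exactly 10 rows; each row is the pose to reach, as a shift and turn from the pose commanded when the call began, along the tool's axes at that moment; what a row does not reach only later rows make up. A row lasts 1/12 s, in which the tool goes at most 41.7 mm and 7.16 degrees, less where a joint would pass 70% of its speed; a pose out of reach is approached as far as the arm can. A call with a gripper value outside its range is refused whole. "jaw" is the finger opening in mm, from 0 to 87, set as the call begins (left out, the last holds). The fingers move at their own pace and stop on an object; "grip_force" is the grip in N (left out, the last holds). Time passes only in rows, so rows that repeat a pose let the fingers close, or fill a call up. It gives the time, the measured TCP pose, the force, the opening and the grip force at its end, in the units of the state.
- get_state(): the state, without advancing time (a new reading comes with each control period).
- get_image(name): name is "side" or "top"; returns the picture (400x640x3 uint8, red, green, blue); there is no depth.
- calibration(name): a dict with "vfov" (degrees; the focal length in pixels is half the picture's height over the tangent of half this angle, whatever the lens; pixels are square), "cx", "cy" (the principal point, pixels), "rvec" (rotation vector, rad) and "tvec" (3), from world to camera coordinates, as OpenCV has them. Camera axes: x right, y down, z forward; pixel columns grow to the right and rows downward; lengths in m; the calibration is good to about 2 mm. A picture is of the moment at which its call begins. calibration takes no time and is no camera call.
- close_job(): hands the job in; it is judged then, once.
The state is a dict: "time": time; "joint_positions": joint angles; "qd": joint speeds; "joint_torque": joint torques, N m; "position": TCP position; "tool_rot": TCP orientation; "ft_force": force on the tool from outside, world axes, zero at the start; "torque": the same for the moment, N m; "grip_width": opening from 0.0 (shut) to 1.0 (fully open); "grip_force": force on a finger pad.
Only numpy, scipy, OpenCV 4.12 (cv2) and the standard library are available. Lean on these libraries where they do the work, as an engineer would, in place of code of your own. Each camera call takes 0.05 s, during which the arm holds its last target. There are 200 camera calls.

## Working session

There is one attempt and no reset: what is moved stays moved. The work goes in short steps, Python scripts to look and compute and a tool call to move; the robot and the scene stay as the last step left them, time stands still between calls to the robot, and variables do not carry over. Pictures are saved under pics/ and viewed, at most 14 in all, crops included, and the job is handed in when it is done.

Besides the shell and the picture viewer there is one more tool, called after "Emit:" by a JSON object that holds its "fn" and its "kwargs", one argument or row to a line. send_rows: Moves the arm, as the interface text tells. Its arguments: {"type":"object","properties":{"xyz":{"type":"array"},"dr":{"type":"array"},"jaw":{"type":"number"},"grip_force":{"type":"number"}},"required":["xyz","dr"]}

```bash
ls; mkdir -p pics
python3 - <<'E'
from bench import *
import cv2
for n in("top","side"):
    cv2.imwrite(f"pics/{n}0.png",get_image(n)[:,:,::-1]); print(calibration(n))
s=get_state();print({k:s[k] for k in("time","position","tool_rot","grip_width")})
try: print(nose_length)
except Exception as e: print(e)
E
```

```text
pics
{'vfov': 49.58508663150508, 'cx': 316.05032380780864, 'cy': 208.77616686099526, 'rvec': array([ 2.15947078, -2.2027341 ,  0.08554566]), 'tvec': array([-0.05022429,  0.50947276,  1.12275405])}
{'vfov': 50.99387122082181, 'cx': 316.60280970992187, 'cy': 198.79272016238804, 'rvec': array([ 2.09554259, -0.43170138,  0.23084623]), 'tvec': array([-0.46855794,  0.13743655,  0.97120647])}
{'time': 0.1, 'position': array([0.27009218, 0.59068036, 0.21164913]), 'tool_rot': array([-6.68280505e-01, -3.06940788e+00,  2.65779993e-03]), 'grip_width': 0.9963697268759186}
0.017
```

View pics/top0.png

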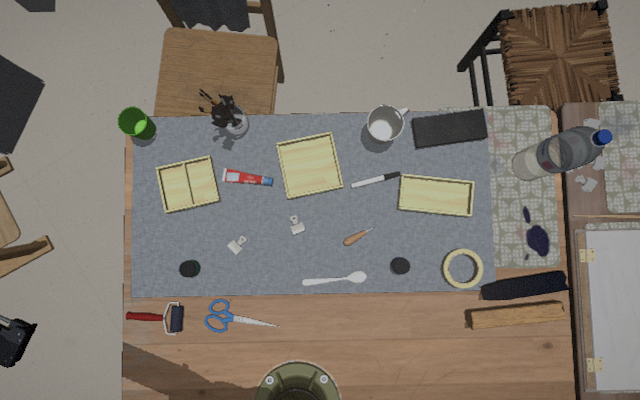

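View pics/side0.png

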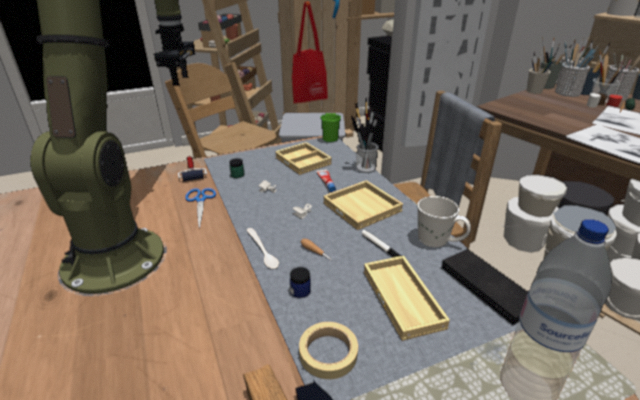

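The top picture shows the caddy near (188,184), the clip tray at (309,165), the cutter tray at (436,195), the pots at (190,268) and (400,265), the clips at (237,244) and (296,224), and the cutter at (357,236). In the side picture the right-hand pot (300,283) is blue and the left-hand one (237,168) is green. I'll enlarge both areas.

```bash
python3 - <<'E'
import cv2
i=cv2.imread("pics/top0.png")
cv2.imwrite("pics/ca.png",cv2.resize(i[130:280,150:350],None,fx=4,fy=4,interpolation=cv2.INTER_CUBIC))
cv2.imwrite("pics/cb.png",cv2.resize(i[165:285,330:490],None,fx=5,fy=5,interpolation=cv2.INTER_CUBIC))
E
cat > h.py <<'E'
from bench import *
import numpy as np,cv2
from scipy.spatial.transform import Rotation as R
def w(px,z,cam="top"):
    c=calibration(cam);f=200/np.tan(np.radians(c["vfov"])/2)
    M=R.from_rotvec(c["rvec"]).as_matrix();t=c["tvec"]
    d=M.T@np.array([(px[0]-c["cx"])/f,(px[1]-c["cy"])/f,1]);o=-M.T@t
    return o+d*(z-o[2])/d[2]
def proj(p,cam):
    c=calibration(cam);f=200/np.tan(np.radians(c["vfov"])/2)
    q=R.from_rotvec(c["rvec"]).apply(p)+c["tvec"]
    return q[:2]/q[2]*f+[c["cx"],c["cy"]]
def delta(p,yaw):
    """tool-frame shift (mm) and turn to bring TCP to p, pointing down, finger line (tool y) at world angle yaw (deg)"""
    s=get_state();T=R.from_rotvec(s["tool_rot"])
    best=None
    for k in(0,180):
        a=np.radians(yaw+k);y=np.array([np.cos(a),np.sin(a),0]);z=np.array([0,0,-1.]);x=np.cross(y,z)
        G=R.from_matrix(np.c_[x,y,z]);r=(T.inv()*G).as_rotvec()
        if best is None or np.linalg.norm(r)<np.linalg.norm(best):best=r
    print("t",round(s["time"],2),"pos",s["position"].round(4),"q7",s["joint_positions"].round(2),"shift",(T.inv().apply(np.array(p)-s["position"])*1000).round(1),"dr",best.round(3),"w",round(s["grip_width"]*87,1),"gf",np.round(s["grip_force"],1))
E
```

```text
(no output)
```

View pics/ca.png

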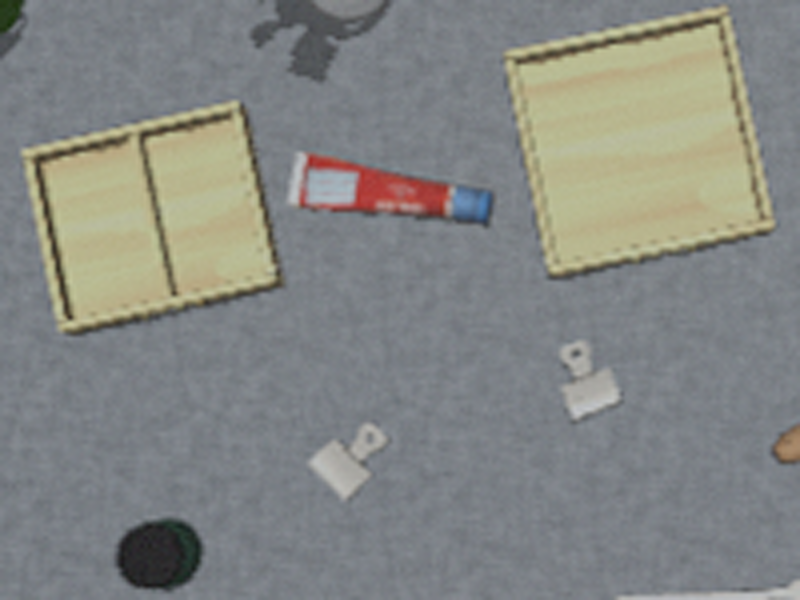

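View pics/cb.png

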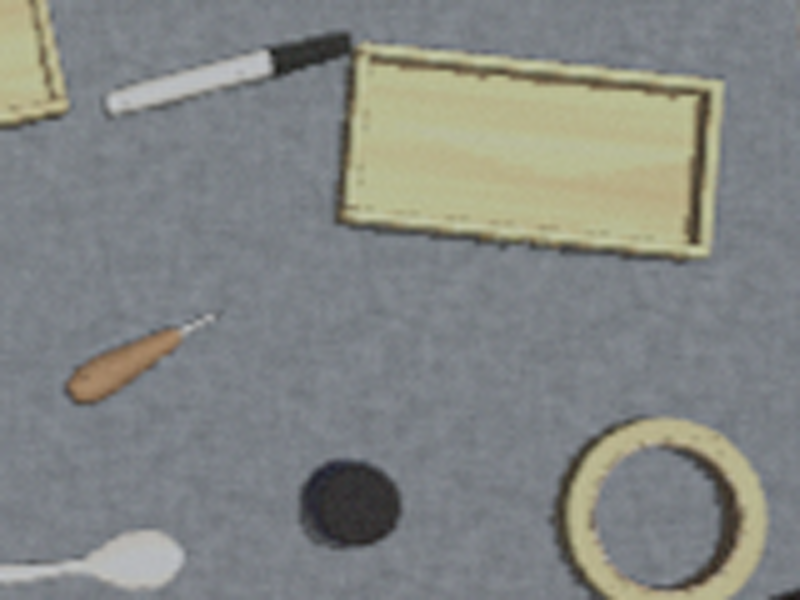

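Crop A shows the green pot's lid at (152,555), clip A or B at (340,470) with its wing tip at (382,430), and the other clip at (591,394) with its wing tip at (570,345), plus the rim corners of the caddy and clip tray. Crop B shows the cutter handle from (68,392) to (182,332) with the blade tip at (220,312), the blue lid at (357,503), and the tray corners.

```bash
cat > m.py <<'E'
from h import *
A=lambda x,y:(150+x/4-.375,130+y/4-.375)
B=lambda x,y:(330+x/5-.4,165+y/5-.4)
def corners(n,c,f):
    P=np.array([w(f(*k),.031)[:2] for k in c]);e=np.roll(P,-1,0)-P
    print(n,"c",P.mean(0).round(4),"edges",np.linalg.norm(e,axis=1).round(3),"ang",np.degrees(np.arctan2(e[:,1],e[:,0])).round(1))
corners("caddy",[(25,152),(240,103),(280,284),(65,330)],A)
corners("clip",[(507,55),(728,10),(772,228),(552,275)],A)
corners("cut",[(355,45),(724,78),(710,258),(340,222)],B)
for n,q in(("clipL",[(308,462),(335,440),(370,478),(345,500),(382,430)]),("clipR",[(562,385),(608,368),(620,402),(575,420),(570,345)])):
    P=np.array([w(A(*k),.018)[:2] for k in q]);c=P[:4].mean(0);d=P[4]-c
    print(n,"jaw",c.round(4),"tip",P[4].round(4),"len",np.linalg.norm(d).round(4),"ang",np.degrees(np.arctan2(d[1],d[0])).round(1),"edges",np.linalg.norm(np.roll(P[:4],-1,0)-P[:4],axis=1).round(3), [np.degrees(np.arctan2(*(P[(k+1)%4]-P[k])[::-1])).round(0) for k in range(4)])
for n,p in(("green",A(152,555)),("blue",B(357,503))):
    p=w(p,.056);print(n,p.round(4))
e,b,t=[w(B(*k),.0165)[:2] for k in((67,392),(182,332),(220,312))]
print("cutter mid",((e+b)/2).round(4),"len",np.linalg.norm(e-b).round(4),np.linalg.norm(t-b).round(4),"ang",np.degrees(np.arctan2(*(e-t)[::-1])).round(1))
E
python3 m.py
```

```text
caddy c [0.5799 0.2753] edges [0.145 0.123 0.143 0.121] ang [ -78.1 -167.8  101.    13. ]
clip c [ 0.6236 -0.0455] edges [0.149 0.148 0.147 0.149] ang [ -79.5 -170.1  101.    10.7]
cut c [ 0.5383 -0.3753] edges [0.194 0.095 0.194 0.094] ang [-96.3 172.8  83.3  -6.8]
clipL jaw [0.4118 0.1558] tip [0.4374 0.1277] len 0.038 ang -47.6 edges [0.023 0.034 0.022 0.035] [np.float64(-52.0), np.float64(-138.0), np.float64(130.0), np.float64(44.0)]
clipR jaw [ 0.4586 -0.0103] tip [0.491  0.0032] len 0.0351 ang 22.6 edges [0.032 0.024 0.032 0.025] [np.float64(-71.0), np.float64(-162.0), np.float64(111.0), np.float64(19.0)]
green [0.3608 0.2674 0.056 ]
blue [ 0.3581 -0.2723  0.056 ]
cutter mid [ 0.4321 -0.1601] len 0.0685 0.0227 ang 116.3
```

Run:
```python
from h import *
delta((.5,.2,.2),26.3);delta((.432,-.160,.12),26.3)
for n,p in(("brush",(238,125)),("mug",(385,123)),("greencup",(135,125)),("tube",(247,178))):print(n,w(p,.05).round(3))
```

```text
t 0.1 pos [0.2701 0.5907 0.2116] q7 [-1.13  0.32 -0.07  1.45  0.02  1.37 -0.06] shift [-371.5 -259.7   12.1] dr [-0.002  0.001  0.683] w 86.7 gf 0.0
t 0.1 pos [0.2701 0.5907 0.2116] q7 [-1.13  0.32 -0.07  1.45  0.02  1.37 -0.06] shift [-459.3 -615.3   92.7] dr [-0.002  0.001  0.683] w 86.7 gf 0.0
brush [0.729 0.139 0.05 ]
mug [ 0.727 -0.245  0.05 ]
greencup [0.735 0.408 0.05 ]
tube [0.589 0.117 0.05 ]
```

Emit:
{"fn": "send_rows", "kwargs": {
  "xyz": [
    [-35,-25,0],
    [-70,-50,0],
    [-105,-74,0],
    [-140,-98,0],
    [-175,-122,0],
    [-210,-147,0],
    [-245,-171,0],
    [-280,-196,0],
    [-315,-220,0],
    [-350,-245,0]
  ],
  "dr": [
    [0,0,0.07],
    [0,0,0.14],
    [0,0,0.2],
    [0,0,0.27],
    [0,0,0.34],
    [0,0,0.41],
    [0,0,0.48],
    [0,0,0.55],
    [0,0,0.62],
    [0,0,0.683]
  ],
  "jaw": 50,
  "grip_force": 15
}}

```text
time: 0.93
position: [0.4819, 0.23, 0.2125]
tool_rot: [-1.662, -2.666, -0.0]
ft_force: [0.5, 0.8, -0.7]
grip_width: 0.577
grip_force: 0.0
```

```bash
python3 -c "
from h import *
delta((.432,-.160,.12),26.3)"
```

```text
t 0.93 pos [0.4819 0.23   0.2125] q7 [-0.74  0.07  0.25  1.75 -0.02  1.32 -0.02] shift [-328.2 -216.4   92.4] dr [-0.    -0.    -0.003] w 50.2 gf 0.0
```

Emit:
{"fn": "send_rows", "kwargs": {
  "xyz": [
    [-33,-22,9],
    [-66,-43,18],
    [-99,-65,28],
    [-132,-87,37],
    [-165,-109,46],
    [-198,-130,55],
    [-231,-152,65],
    [-264,-174,74],
    [-297,-195,83],
    [-328,-216,92]
  ],
  "dr": [
    [0,0,0],
    [0,0,0],
    [0,0,0],
    [0,0,0],
    [0,0,0],
    [0,0,0],
    [0,0,0],
    [0,0,0],
    [0,0,0],
    [0,0,0]
  ]
}}

```text
time: 1.77
position: [0.4323, -0.1597, 0.1202]
tool_rot: [1.658, 2.668, 0.001]
ft_force: [1.2, -0.2, 0.8]
grip_width: 0.573
grip_force: 0.0
```

Run:
```python
from h import *
delta((.432,-.160,.024),26.3)
t=get_image("top");s=get_image("side")
p=proj(get_state()["position"],"side").astype(int);print(p)
a=t[190:290,290:430];b=s[200:300,250:390]
cv2.imwrite("pics/c1.png",cv2.resize(np.hstack([a,b])[:,:,::-1],None,fx=2.85,fy=4))
```

```text
t 1.77 pos [ 0.4323 -0.1597  0.1202] q7 [-0.37 -0.04  0.66  2.04  0.03  1.13  0.74] shift [-0.1 -0.5 96.2] dr [ 0.001 -0.    -0.   ] w 49.9 gf 0.0
[312 209]
```

View pics/c1.png

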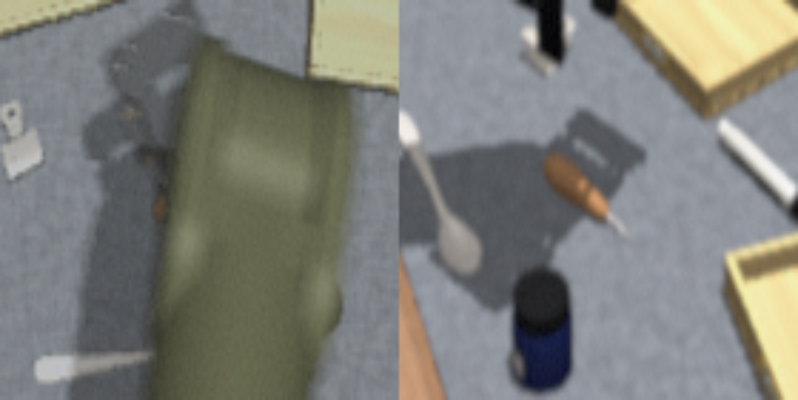

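The gripper sits above the cutter, with its fingers either side of the predicted TCP pixel. The cutter handle in the side view runs from about (302,240) to (324,254). Descending.

Emit:
{"fn": "send_rows", "kwargs": {
  "xyz": [
    [0,0,16],
    [0,0,32],
    [0,0,48],
    [0,0,62],
    [0,0,75],
    [0,0,85],
    [0,0,92],
    [0,0,96],
    [0,0,96],
    [0,0,96]
  ],
  "dr": [
    [0,0,0],
    [0,0,0],
    [0,0,0],
    [0,0,0],
    [0,0,0],
    [0,0,0],
    [0,0,0],
    [0,0,0],
    [0,0,0],
    [0,0,0]
  ]
}}

```text
time: 2.7
position: [0.4334, -0.1578, 0.0249]
tool_rot: [1.658, 2.668, 0.0]
ft_force: [-0.6, -0.3, -0.0]
grip_width: 0.576
grip_force: 0.0
```

Run:
```python
from h import *
delta((.432,-.160,.024),26.3)
a=np.array([-np.sin(np.radians(26.3)),np.cos(np.radians(26.3)),0]);m=np.array([.4321,-.1601,.0165])
print(proj(m+.033*a,"side"),proj(m,"side"),proj(m-.033*a,"side"),proj(m-.059*a,"side"))
s=get_image("side");cv2.imwrite("pics/c2.png",cv2.resize(s[190:290,250:380,::-1],None,fx=6,fy=6))
```

```text
t 2.7 pos [ 0.4334 -0.1578  0.0249] q7 [-0.35  0.12  0.68  2.13 -0.09  0.92  0.84] shift [-1.4 -2.3  0.9] dr [0. 0. 0.] w 50.1 gf 0.0
[302.54998634 240.0014161 ] [313.0107578 245.5995377] [323.86915402 251.41044971] [332.71937173 256.14667735]
```

View pics/c2.png

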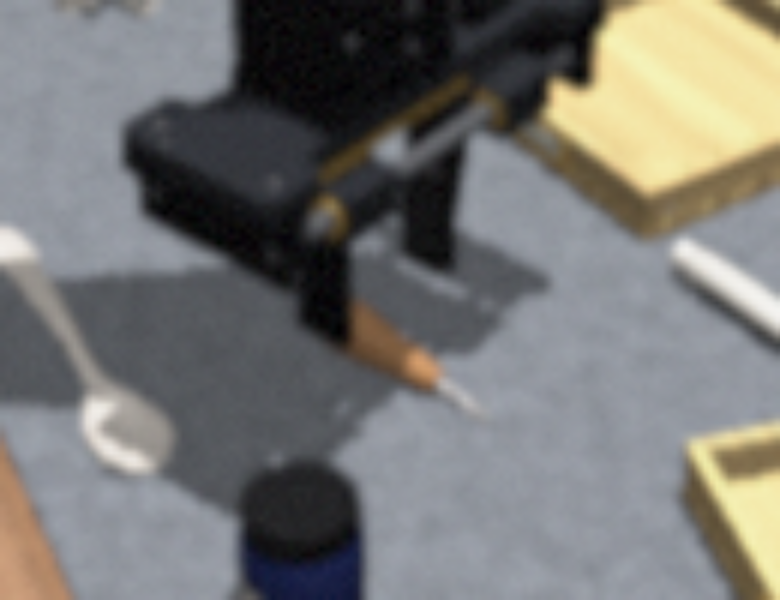

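The near finger (325,310 in the crop) and the far finger (430,250) straddle the handle, and the side prediction agrees. Closing.

Emit:
{"fn": "send_rows", "kwargs": {
  "xyz": [
    [-1,-2,0],
    [-1,-2,0],
    [-1,-2,0],
    [-1,-2,0],
    [-1,-2,0],
    [-1,-2,0],
    [-1,-2,0],
    [-1,-2,0],
    [-1,-2,0],
    [-1,-2,0]
  ],
  "dr": [
    [0,0,0],
    [0,0,0],
    [0,0,0],
    [0,0,0],
    [0,0,0],
    [0,0,0],
    [0,0,0],
    [0,0,0],
    [0,0,0],
    [0,0,0]
  ],
  "jaw": 0,
  "grip_force": 20
}}

```text
time: 3.58
position: [0.4318, -0.1595, 0.0246]
tool_rot: [-1.658, -2.669, -0.0]
ft_force: [-0.7, -0.3, -0.6]
grip_width: 0.012
grip_force: 0.0
```

Emit:
{"fn": "send_rows", "kwargs": {
  "xyz": [
    [0,0,-12],
    [0,0,-24],
    [0,0,-36],
    [0,0,-48],
    [0,0,-60],
    [0,0,-70],
    [0,0,-80],
    [0,0,-80],
    [0,0,-80],
    [0,0,-80]
  ],
  "dr": [
    [0,0,0],
    [0,0,0],
    [0,0,0],
    [0,0,0],
    [0,0,0],
    [0,0,0],
    [0,0,0],
    [0,0,0],
    [0,0,0],
    [0,0,0]
  ]
}}

```text
time: 4.42
position: [0.4314, -0.1594, 0.1042]
tool_rot: [-1.657, -2.668, 0.0]
ft_force: [-0.1, 0.2, -0.2]
grip_width: -0.0
grip_force: 0.0
```

```bash
python3 -c "
from h import *
delta((.538,-.375,.105),-6.7);delta((.538,-.375,.031),-6.7)"
```

```text
t 4.42 pos [ 0.4314 -0.1594  0.1042] q7 [-0.37 -0.02  0.67  2.06  0.01  1.1   0.75] shift [-240.5    0.    -1. ] dr [-0.001 -0.     0.576] w -0.0 gf 0.0
t 4.42 pos [ 0.4314 -0.1594  0.1042] q7 [-0.37 -0.02  0.67  2.06  0.01  1.1   0.75] shift [-2.406e+02  1.000e-01  7.300e+01] dr [-0.001 -0.     0.576] w -0.0 gf 0.0
```

The jaws closed fully, so the grasp missed. Looking again.

Run:
```python
from h import *
s=get_image("side");cv2.imwrite("pics/c3.png",cv2.resize(s[190:290,250:380,::-1],None,fx=6,fy=6,interpolation=cv2.INTER_CUBIC))
```

```text
(no output)
```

View pics/c3.png

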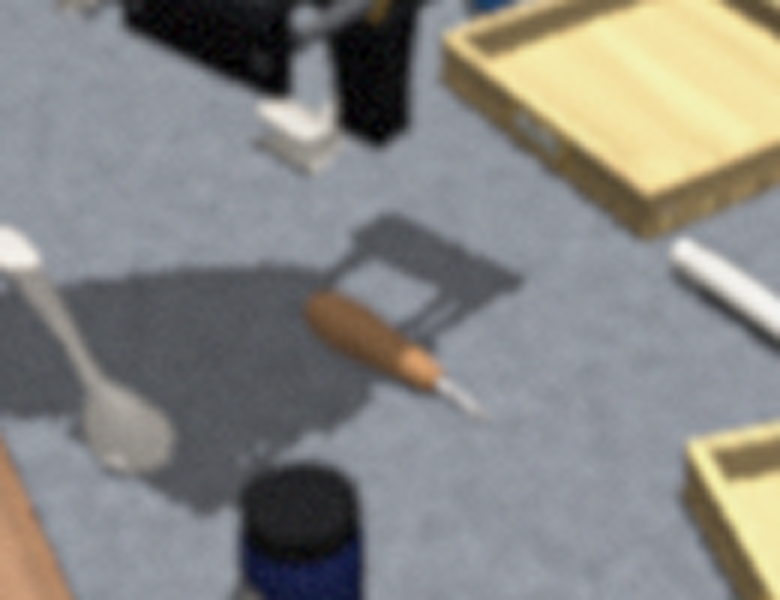

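Run:
```python
from h import *
u=np.array([np.cos(np.radians(26.3)),np.sin(np.radians(26.3)),0])
print("shut tip px (312.5,212.8): pred by z",[(z,proj(np.array([.4314,-.1594,z]),"side").round(1)) for z in(.07,.087,.104,.12)])
for z in(.008,.02,.03,.04):
  print(z,[proj(np.array([.4334,-.1578,z])+k*u,"side").round(1) for k in(-.032,-.025,0,.025,.032)])
print("camside",-R.from_rotvec(calibration("side")["rvec"]).inv().apply(calibration("side")["tvec"]))
print([w(p,.0246,"side").round(3) for p in((304,247),(321.7,234))],[w(p,.008,"side").round(3) for p in((304,247),(321.7,234))])
print(w((312.5,212.8),.087,"side").round(4))
```

```text
shut tip px (312.5,212.8): pred by z [(0.07, array([312.4, 226.9])), (0.087, array([312.3, 220.8])), (0.104, array([312.2, 214.5])), (0.12, array([312.1, 208.5]))]
0.008 [array([304.1, 254.4]), array([306.1, 252.9]), array([313.2, 247.7]), array([320. , 242.7]), array([321.9, 241.3])]
0.02 [array([304. , 250.4]), array([306. , 248.9]), array([313.1, 243.7]), array([320. , 238.7]), array([321.9, 237.3])]
0.03 [array([303.9, 246.9]), array([305.9, 245.5]), array([313.1, 240.3]), array([320. , 235.3]), array([321.9, 234. ])]
0.04 [array([303.8, 243.5]), array([305.8, 242. ]), array([313. , 236.9]), array([320. , 231.9]), array([321.9, 230.6])]
camside [ 0.14026851 -0.87500624  0.62957619]
[array([ 0.407, -0.166,  0.025]), array([ 0.464, -0.137,  0.025])] [array([ 0.415, -0.147,  0.008]), array([ 0.473, -0.117,  0.008])]
[ 0.4442 -0.13    0.087 ]
```

The picture says the fingertips are about 20 mm higher than the state implies: they ended at z≈.029, just over the handle. I'll open, go down lower in steps and watch the force.

Emit:
{"fn": "send_rows", "kwargs": {
  "xyz": [
    [0,0,15],
    [0,0,30],
    [0,0,45],
    [0,0,58],
    [0,0,70],
    [0,0,78],
    [0,0,84],
    [0,0,88],
    [0,0,90],
    [0,0,90]
  ],
  "dr": [
    [0,0,0],
    [0,0,0],
    [0,0,0],
    [0,0,0],
    [0,0,0],
    [0,0,0],
    [0,0,0],
    [0,0,0],
    [0,0,0],
    [0,0,0]
  ],
  "jaw": 55
}}

```text
time: 5.3
position: [0.4317, -0.1596, 0.0145]
tool_rot: [-1.658, -2.668, 0.0]
ft_force: [0.2, 0.1, 0.3]
grip_width: 0.61
grip_force: 0.0
```

Run:
```python
from h import *
s=get_image("side");cv2.imwrite("pics/c4.png",cv2.resize(s[190:290,250:380,::-1],None,fx=6,fy=6,interpolation=cv2.INTER_CUBIC))
```

```text
(no output)
```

View pics/c4.png

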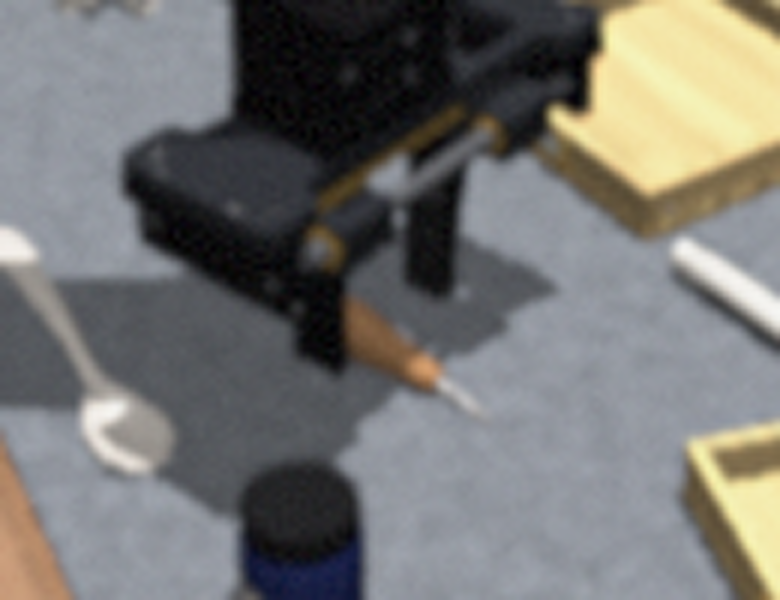

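No contact, although the nominal tip would already be under the felt, so the reading is biased. The tips sit at about (322,365) and (432,290) in the crop, still above the felt. I'll go 10 mm lower and close.

Emit:
{"fn": "send_rows", "kwargs": {
  "xyz": [
    [0,0,2],
    [0,0,4],
    [0,0,6],
    [0,0,8],
    [0,0,9],
    [0,0,10],
    [0,0,10],
    [0,0,10],
    [0,0,10],
    [0,0,10]
  ],
  "dr": [
    [0,0,0],
    [0,0,0],
    [0,0,0],
    [0,0,0],
    [0,0,0],
    [0,0,0],
    [0,0,0],
    [0,0,0],
    [0,0,0],
    [0,0,0]
  ]
}}

```text
time: 6.18
position: [0.4319, -0.1596, 0.0047]
tool_rot: [1.658, 2.668, 0.0]
ft_force: [0.2, 0.1, -0.1]
grip_width: 0.633
grip_force: 0.0
```

Emit:
{"fn": "send_rows", "kwargs": {
  "xyz": [
    [0,0,0],
    [0,0,0],
    [0,0,0],
    [0,0,0],
    [0,0,0],
    [0,0,0],
    [0,0,0],
    [0,0,0],
    [0,0,0],
    [0,0,0]
  ],
  "dr": [
    [0,0,0],
    [0,0,0],
    [0,0,0],
    [0,0,0],
    [0,0,0],
    [0,0,0],
    [0,0,0],
    [0,0,0],
    [0,0,0],
    [0,0,0]
  ],
  "jaw": 0
}}

```text
time: 7.02
position: [0.4318, -0.1595, 0.0047]
tool_rot: [-1.658, -2.669, -0.0]
ft_force: [0.3, 0.4, 1.1]
grip_width: 0.224
grip_force: 19.8
```

Gripped: 19.5 mm at 20 N. Lifting.

Emit:
{"fn": "send_rows", "kwargs": {
  "xyz": [
    [0,0,-10],
    [0,0,-20],
    [0,0,-30],
    [0,0,-40],
    [0,0,-50],
    [0,0,-60],
    [0,0,-70],
    [0,0,-80],
    [0,0,-80],
    [0,0,-80]
  ],
  "dr": [
    [0,0,0],
    [0,0,0],
    [0,0,0],
    [0,0,0],
    [0,0,0],
    [0,0,0],
    [0,0,0],
    [0,0,0],
    [0,0,0],
    [0,0,0]
  ]
}}

```text
time: 7.85
position: [0.4323, -0.1595, 0.0853]
tool_rot: [1.657, 2.668, 0.002]
ft_force: [0.7, 0.9, -0.6]
grip_width: 0.216
grip_force: 19.8
```

```bash
python3 -c "
from h import *
delta((.538,-.375,.085),-6.7)
s=get_image('side')
cv2.imwrite('pics/c5.png',cv2.resize(s[170:340,250:460,::-1],None,fx=3.5,fy=3.5,interpolation=cv2.INTER_CUBIC))"
```

```text
t 7.85 pos [ 0.4323 -0.1595  0.0853] q7 [-0.37  0.01  0.68  2.08 -0.01  1.05  0.77] shift [-240.    -0.8    0.4] dr [ 0.002 -0.     0.576] w 18.8 gf 19.8
```

View pics/c5.png

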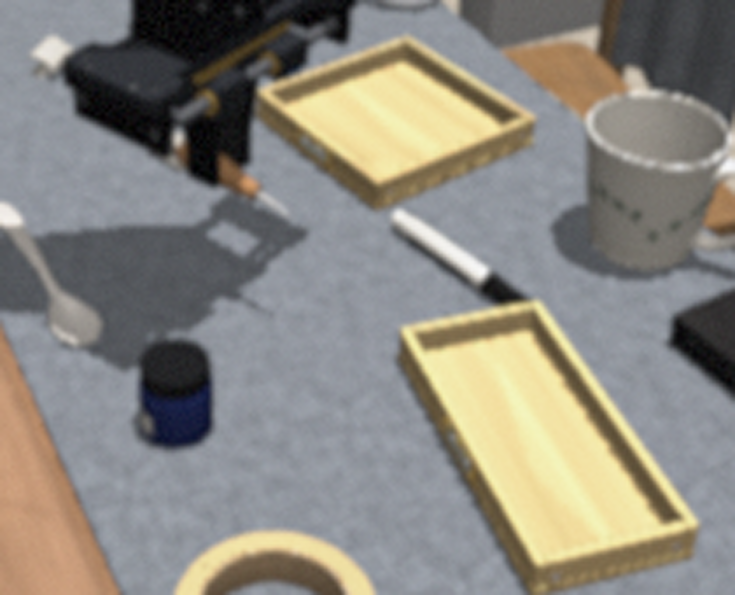

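The cutter is held level, handle at (235,170) and blade at (275,205) in the crop. Moving to the long tray.

Emit:
{"fn": "send_rows", "kwargs": {
  "xyz": [
    [-30,0,0],
    [-60,0,0],
    [-90,0,0],
    [-120,0,0],
    [-150,-1,0],
    [-180,-1,0],
    [-210,-1,0],
    [-240,-1,0],
    [-240,-1,0],
    [-240,-1,0]
  ],
  "dr": [
    [0,0,0.08],
    [0,0,0.16],
    [0,0,0.24],
    [0,0,0.32],
    [0,0,0.4],
    [0,0,0.48],
    [0,0,0.53],
    [0,0,0.576],
    [0,0,0.576],
    [0,0,0.576]
  ]
}}

```text
time: 8.73
position: [0.536, -0.3766, 0.0829]
tool_rot: [-2.348, -2.084, 0.005]
ft_force: [-0.7, 1.1, -0.4]
grip_width: 0.219
grip_force: 19.8
```

```bash
python3 -c "
from h import *
delta((.538,-.375,.012),-6.7)"
```

```text
t 8.73 pos [ 0.536  -0.3766  0.0829] q7 [-0.02  0.52  0.79  1.61 -0.39  1.18  0.74] shift [ 1.9  2.1 70.9] dr [-0.004  0.001 -0.002] w 19.1 gf 19.8
```

Emit:
{"fn": "send_rows", "kwargs": {
  "xyz": [
    [1,1,12],
    [2,2,24],
    [2,2,36],
    [2,2,46],
    [2,2,54],
    [2,2,60],
    [2,2,64],
    [2,2,66],
    [2,2,67],
    [2,2,68]
  ],
  "dr": [
    [0,0,0],
    [0,0,0],
    [0,0,0],
    [0,0,0],
    [0,0,0],
    [0,0,0],
    [0,0,0],
    [0,0,0],
    [0,0,0],
    [0,0,0]
  ]
}}

```text
time: 9.57
position: [0.5397, -0.3738, 0.017]
tool_rot: [2.347, 2.087, 0.0]
ft_force: [0.5, -0.1, -0.8]
grip_width: 0.223
grip_force: 19.8
```

Emit:
{"fn": "send_rows", "kwargs": {
  "xyz": [
    [0,0,0],
    [0,0,1],
    [0,0,1],
    [0,0,2],
    [0,0,2],
    [0,0,2],
    [0,0,2],
    [0,0,2],
    [0,0,2],
    [0,0,2]
  ],
  "dr": [
    [0,0,0],
    [0,0,0],
    [0,0,0],
    [0,0,0],
    [0,0,0],
    [0,0,0],
    [0,0,0],
    [0,0,0],
    [0,0,0],
    [0,0,0]
  ]
}}

```text
time: 10.4
position: [0.5395, -0.3734, 0.0147]
tool_rot: [2.348, 2.088, 0.0]
ft_force: [-0.2, 1.1, 0.3]
grip_width: 0.221
grip_force: 19.8
```

```bash
python3 -c "
from h import *
delta((.538,-.375,.012),-6.7)
t=get_image('top')[140:260,340:500,::-1];s=get_image('side')[220:340,330:490,::-1]
cv2.imwrite('pics/c6.png',cv2.resize(np.hstack([t,s]),None,fx=2.5,fy=2.5,interpolation=cv2.INTER_CUBIC))"
```

```text
t 10.4 pos [ 0.5395 -0.3734  0.0147] q7 [ 0.    0.6   0.75  1.66 -0.45  1.07  0.77] shift [-1.8 -1.3  2.7] dr [ 0. -0. -0.] w 19.3 gf 19.8
```

View pics/c6.png

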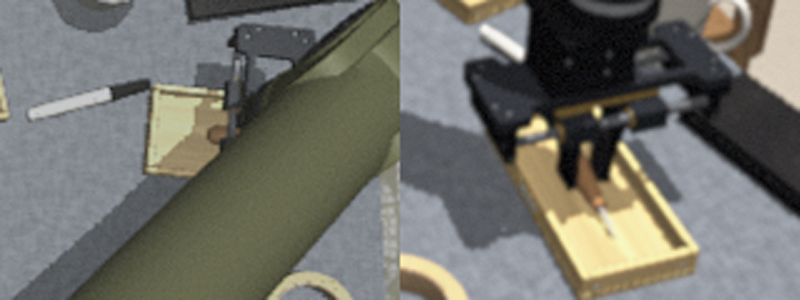

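The cutter is inside the tray, lengthwise: handle at (590,180) and blade at (610,220) in the composite. I'll lower 3 mm, release and retreat.

Emit:
{"fn": "send_rows", "kwargs": {
  "xyz": [
    [0,0,1],
    [0,0,2],
    [0,0,3],
    [0,0,3],
    [0,0,3],
    [0,0,3],
    [0,0,3],
    [0,0,3],
    [0,0,3],
    [0,0,3]
  ],
  "dr": [
    [0,0,0],
    [0,0,0],
    [0,0,0],
    [0,0,0],
    [0,0,0],
    [0,0,0],
    [0,0,0],
    [0,0,0],
    [0,0,0],
    [0,0,0]
  ]
}}

```text
time: 11.33
position: [0.5394, -0.3734, 0.0117]
tool_rot: [2.347, 2.088, 0.0]
ft_force: [0.3, 0.1, -0.9]
grip_width: 0.221
grip_force: 19.8
```

Emit:
{"fn": "send_rows", "kwargs": {
  "xyz": [
    [0,0,0],
    [0,0,0],
    [0,0,0],
    [0,0,0],
    [0,0,0],
    [0,0,0],
    [0,0,0],
    [0,0,0],
    [0,0,0],
    [0,0,0]
  ],
  "dr": [
    [0,0,0],
    [0,0,0],
    [0,0,0],
    [0,0,0],
    [0,0,0],
    [0,0,0],
    [0,0,0],
    [0,0,0],
    [0,0,0],
    [0,0,0]
  ],
  "jaw": 36
}}

```text
time: 12.17
position: [0.5395, -0.3734, 0.0116]
tool_rot: [2.348, 2.088, 0.0]
ft_force: [-0.4, 0.5, 0.3]
grip_width: 0.413
grip_force: 0.0
```

Emit:
{"fn": "send_rows", "kwargs": {
  "xyz": [
    [0,0,-10],
    [0,0,-20],
    [0,0,-35],
    [0,0,-50],
    [0,0,-70],
    [0,0,-90],
    [0,0,-110],
    [0,0,-120],
    [0,0,-120],
    [0,0,-120]
  ],
  "dr": [
    [0,0,0],
    [0,0,0],
    [0,0,0],
    [0,0,0],
    [0,0,0],
    [0,0,0],
    [0,0,0],
    [0,0,0],
    [0,0,0],
    [0,0,0]
  ]
}}

```text
time: 13.0
position: [0.5398, -0.3736, 0.1325]
tool_rot: [2.346, 2.087, 0.002]
ft_force: [-0.3, -0.9, -0.3]
grip_width: 0.411
grip_force: 0.0
```

```bash
python3 -c "
from h import *
for y in(0,-37,-45,45,90): delta((.358,-.272,.10),y)
print(w((355.5,265.5),.056))"
```

```text
t 13.0 pos [ 0.5398 -0.3736  0.1325] q7 [-0.04  0.48  0.82  1.56 -0.36  1.26  0.71] shift [  79.7 -192.4   32.2] dr [ 0.002  0.    -0.117] w 35.7 gf 0.0
t 13.0 pos [ 0.5398 -0.3736  0.1325] q7 [-0.04  0.48  0.82  1.56 -0.36  1.26  0.71] shift [  79.7 -192.4   32.2] dr [ 0.002 -0.     0.529] w 35.7 gf 0.0
t 13.0 pos [ 0.5398 -0.3736  0.1325] q7 [-0.04  0.48  0.82  1.56 -0.36  1.26  0.71] shift [  79.7 -192.4   32.2] dr [ 0.002 -0.     0.669] w 35.7 gf 0.0
t 13.0 pos [ 0.5398 -0.3736  0.1325] q7 [-0.04  0.48  0.82  1.56 -0.36  1.26  0.71] shift [  79.7 -192.4   32.2] dr [ 0.001  0.001 -0.902] w 35.7 gf 0.0
t 13.0 pos [ 0.5398 -0.3736  0.1325] q7 [-0.04  0.48  0.82  1.56 -0.36  1.26  0.71] shift [  79.7 -192.4   32.2] dr [ 2.000e-03 -1.000e-03  1.454e+00] w 35.7 gf 0.0
[ 0.3596577  -0.15721864  0.056     ]
```

Emit:
{"fn": "send_rows", "kwargs": {
  "xyz": [
    [10,-24,4],
    [20,-48,8],
    [30,-72,12],
    [40,-96,16],
    [50,-120,20],
    [60,-144,24],
    [70,-168,28],
    [80,-192,32],
    [80,-192,32],
    [80,-192,32]
  ],
  "dr": [
    [0,0,0],
    [0,0,0],
    [0,0,0],
    [0,0,0],
    [0,0,0],
    [0,0,0],
    [0,0,0],
    [0,0,0],
    [0,0,0],
    [0,0,0]
  ],
  "jaw": 75
}}

```text
time: 13.83
position: [0.357, -0.2699, 0.0987]
tool_rot: [-2.345, -2.087, -0.003]
ft_force: [0.2, -0.1, 0.7]
grip_width: 0.855
grip_force: 0.0
```

```bash
python3 -c "
from h import *
delta((.358,-.272,.016),-6.7)"
```

```text
t 13.83 pos [ 0.357  -0.2699  0.0987] q7 [-0.31 -0.07  0.89  2.1   0.05  1.09  0.44] shift [-2.2  1.2 82.7] dr [-0.    -0.003  0.001] w 74.4 gf 0.0
```

Emit:
{"fn": "send_rows", "kwargs": {
  "xyz": [
    [-2,1,12],
    [-2,1,24],
    [-2,1,36],
    [-2,1,48],
    [-2,1,60],
    [-2,1,70],
    [-2,1,77],
    [-2,1,82],
    [-2,1,82],
    [-2,1,82]
  ],
  "dr": [
    [0,0,0],
    [0,0,0],
    [0,0,0],
    [0,0,0],
    [0,0,0],
    [0,0,0],
    [0,0,0],
    [0,0,0],
    [0,0,0],
    [0,0,0]
  ]
}}

```text
time: 14.67
position: [0.359, -0.274, 0.0176]
tool_rot: [2.348, 2.088, -0.002]
ft_force: [1.1, -0.2, 0.6]
grip_width: 0.863
grip_force: 0.0
```

Emit:
{"fn": "send_rows", "kwargs": {
  "xyz": [
    [0,0,0],
    [0,0,0],
    [0,0,0],
    [0,0,0],
    [0,0,0],
    [0,0,0],
    [0,0,0],
    [0,0,0],
    [0,0,0],
    [0,0,0]
  ],
  "dr": [
    [0,0,0],
    [0,0,0],
    [0,0,0],
    [0,0,0],
    [0,0,0],
    [0,0,0],
    [0,0,0],
    [0,0,0],
    [0,0,0],
    [0,0,0]
  ],
  "jaw": 0,
  "grip_force": 25
}}

```text
time: 15.5
position: [0.3588, -0.2736, 0.0178]
tool_rot: [-2.347, -2.087, -0.0]
ft_force: [-1.6, 1.2, 3.9]
grip_width: 0.497
grip_force: 25.0
```

Emit:
{"fn": "send_rows", "kwargs": {
  "xyz": [
    [0,0,-12],
    [0,0,-24],
    [0,0,-36],
    [0,0,-50],
    [0,0,-65],
    [0,0,-80],
    [0,0,-95],
    [0,0,-105],
    [0,0,-110],
    [0,0,-110]
  ],
  "dr": [
    [0,0,0],
    [0,0,0],
    [0,0,0],
    [0,0,0],
    [0,0,0],
    [0,0,0],
    [0,0,0],
    [0,0,0],
    [0,0,0],
    [0,0,0]
  ]
}}

```text
time: 16.33
position: [0.3596, -0.2738, 0.1283]
tool_rot: [2.346, 2.087, 0.002]
ft_force: [0.8, -0.5, -0.5]
grip_width: 0.496
grip_force: 25.0
```

```bash
python3 -c "
from h import *
delta((.5,-.03,.13),12);delta((.587,.241,.13),12)
t=get_image('top')[165:285,330:490,::-1];s=get_image('side')[220:340,330:490,::-1]
cv2.imwrite('pics/c7.png',cv2.resize(np.hstack([t,s]),None,fx=2.5,fy=2.5,interpolation=cv2.INTER_CUBIC))"
```

```text
t 16.33 pos [ 0.3596 -0.2738  0.1283] q7 [-0.33 -0.11  0.89  2.06  0.09  1.15  0.4 ] shift [258.5 111.1  -1.4] dr [ 0.002  0.    -0.326] w 43.2 gf 25.0
t 16.33 pos [ 0.3596 -0.2738  0.1283] q7 [-0.33 -0.11  0.89  2.06  0.09  1.15  0.4 ] shift [537.8 165.9  -1.3] dr [ 0.002  0.    -0.326] w 43.2 gf 25.0
```

View pics/c7.png

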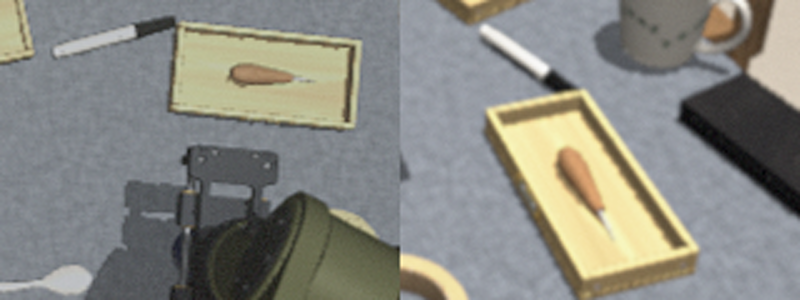

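The cutter lies lengthwise on the tray floor (handle at (262,75), blade tip at (310,80) in the composite). The blue pot is held at 43 mm. Moving to the caddy's right-hand bay.

Emit:
{"fn": "send_rows", "kwargs": {
  "xyz": [
    [33,14,0],
    [65,28,0],
    [97,42,0],
    [130,56,0],
    [162,70,0],
    [195,84,0],
    [227,98,0],
    [258,111,0],
    [294,118,0],
    [330,125,0]
  ],
  "dr": [
    [0,0,-0.04],
    [0,0,-0.08],
    [0,0,-0.12],
    [0,0,-0.16],
    [0,0,-0.2],
    [0,0,-0.24],
    [0,0,-0.28],
    [0,0,-0.326],
    [0,0,-0.326],
    [0,0,-0.326]
  ]
}}

```text
time: 17.27
position: [0.5213, 0.0407, 0.1261]
tool_rot: [-1.978, -2.44, 0.003]
ft_force: [0.8, -0.9, -0.7]
grip_width: 0.5
grip_force: 25.0
```

```bash
python3 -c "
from h import *
delta((.5872,.2411,.13),12)"
```

```text
t 17.27 pos [0.5213 0.0407 0.1261] q7 [-0.65  0.12  0.56  1.89 -0.07  1.15  0.14] shift [182.4 105.9  -4.3] dr [-0.002  0.001 -0.001] w 43.5 gf 25.0
```

Emit:
{"fn": "send_rows", "kwargs": {
  "xyz": [
    [30,17,-1],
    [60,35,-2],
    [90,52,-4],
    [120,70,-4],
    [150,87,-4],
    [170,99,-4],
    [182,106,-4],
    [182,106,-4],
    [182,106,-4],
    [182,106,-4]
  ],
  "dr": [
    [0,0,0],
    [0,0,0],
    [0,0,0],
    [0,0,0],
    [0,0,0],
    [0,0,0],
    [0,0,0],
    [0,0,0],
    [0,0,0],
    [0,0,0]
  ]
}}

```text
time: 18.1
position: [0.5873, 0.2367, 0.131]
tool_rot: [1.981, 2.438, -0.003]
ft_force: [1.2, -0.9, -1.1]
grip_width: 0.499
grip_force: 25.0
```

```bash
python3 -c "
from h import *
delta((.5872,.2411,.024),12)"
```

```text
t 18.1 pos [0.5873 0.2367 0.131 ] q7 [-0.79  0.35  0.46  1.61 -0.16  1.21 -0.1 ] shift [  4.5   1.  107. ] dr [-0.001  0.002 -0.003] w 43.4 gf 25.0
```

Emit:
{"fn": "send_rows", "kwargs": {
  "xyz": [
    [4,1,10],
    [4,1,25],
    [4,1,40],
    [4,1,55],
    [4,1,70],
    [4,1,82],
    [4,1,92],
    [4,1,99],
    [4,1,103],
    [4,1,104]
  ],
  "dr": [
    [0,0,0],
    [0,0,0],
    [0,0,0],
    [0,0,0],
    [0,0,0],
    [0,0,0],
    [0,0,0],
    [0,0,0],
    [0,0,0],
    [0,0,0]
  ]
}}

```text
time: 18.93
position: [0.5873, 0.2434, 0.027]
tool_rot: [-1.978, -2.441, 0.001]
ft_force: [-0.1, -0.2, -0.5]
grip_width: 0.498
grip_force: 25.0
```

Emit:
{"fn": "send_rows", "kwargs": {
  "xyz": [
    [0,0,0],
    [0,0,1],
    [0,0,1],
    [0,0,2],
    [0,0,2],
    [0,0,2],
    [0,0,2],
    [0,0,2],
    [0,0,2],
    [0,0,2]
  ],
  "dr": [
    [0,0,0],
    [0,0,0],
    [0,0,0],
    [0,0,0],
    [0,0,0],
    [0,0,0],
    [0,0,0],
    [0,0,0],
    [0,0,0],
    [0,0,0]
  ]
}}

```text
time: 19.77
position: [0.5877, 0.2437, 0.0258]
tool_rot: [1.978, 2.441, 0.0]
ft_force: [-0.1, 0.2, -1.4]
grip_width: 0.499
grip_force: 25.0
```

Emit:
{"fn": "send_rows", "kwargs": {
  "xyz": [
    [-1,0,1],
    [-2,0,1],
    [-2,0,2],
    [-2,0,2],
    [-2,0,2],
    [-2,0,2],
    [-2,0,2],
    [-2,0,2],
    [-2,0,2],
    [-2,0,2]
  ],
  "dr": [
    [0,0,0],
    [0,0,0],
    [0,0,0],
    [0,0,0],
    [0,0,0],
    [0,0,0],
    [0,0,0],
    [0,0,0],
    [0,0,0],
    [0,0,0]
  ]
}}

```text
time: 20.6
position: [0.5882, 0.2414, 0.0238]
tool_rot: [1.978, 2.441, -0.0]
ft_force: [-0.1, -1.6, 2.2]
grip_width: 0.498
grip_force: 25.0
```

Emit:
{"fn": "send_rows", "kwargs": {
  "xyz": [
    [0,0,0],
    [0,0,0],
    [0,0,0],
    [0,0,0],
    [0,0,0],
    [0,0,0],
    [0,0,0],
    [0,0,0],
    [0,0,0],
    [0,0,0]
  ],
  "dr": [
    [0,0,0],
    [0,0,0],
    [0,0,0],
    [0,0,0],
    [0,0,0],
    [0,0,0],
    [0,0,0],
    [0,0,0],
    [0,0,0],
    [0,0,0]
  ],
  "jaw": 60
}}

```text
time: 21.43
position: [0.588, 0.2417, 0.0237]
tool_rot: [1.978, 2.441, 0.0]
ft_force: [-0.3, 0.4, -0.0]
grip_width: 0.688
grip_force: 0.0
```

Emit:
{"fn": "send_rows", "kwargs": {
  "xyz": [
    [0,0,-10],
    [0,0,-20],
    [0,0,-35],
    [0,0,-50],
    [0,0,-65],
    [0,0,-80],
    [0,0,-95],
    [0,0,-105],
    [0,0,-105],
    [0,0,-105]
  ],
  "dr": [
    [0,0,0],
    [0,0,0],
    [0,0,0],
    [0,0,0],
    [0,0,0],
    [0,0,0],
    [0,0,0],
    [0,0,0],
    [0,0,0],
    [0,0,0]
  ]
}}

```text
time: 22.27
position: [0.5885, 0.2419, 0.1296]
tool_rot: [1.977, 2.441, 0.003]
ft_force: [0.4, 0.3, -0.7]
grip_width: 0.69
grip_force: 0.0
```

```bash
python3 -c "
from h import *
delta((.361,.267,.10),12)"
```

```text
t 22.27 pos [0.5885 0.2419 0.1296] q7 [-0.8   0.36  0.45  1.61 -0.17  1.21 -0.1 ] shift [  71.7 -217.4   29.3] dr [ 0.002 -0.001 -0.001] w 60.1 gf 0.0
```

Emit:
{"fn": "send_rows", "kwargs": {
  "xyz": [
    [9,-27,4],
    [18,-54,8],
    [27,-81,12],
    [36,-109,16],
    [45,-136,20],
    [54,-163,24],
    [63,-190,28],
    [72,-217,29],
    [72,-217,29],
    [72,-217,29]
  ],
  "dr": [
    [0,0,0],
    [0,0,0],
    [0,0,0],
    [0,0,0],
    [0,0,0],
    [0,0,0],
    [0,0,0],
    [0,0,0],
    [0,0,0],
    [0,0,0]
  ],
  "jaw": 75
}}

```text
time: 23.1
position: [0.359, 0.2671, 0.0988]
tool_rot: [-1.974, -2.443, 0.002]
ft_force: [0.4, 0.3, 0.2]
grip_width: 0.862
grip_force: 0.0
```

```bash
python3 -c "
from h import *
delta((.361,.267,.0175),12)"
```

```text
t 23.1 pos [0.359  0.2671 0.0988] q7 [-1.05 -0.03  0.34  2.08  0.01  1.09 -0.49] shift [-0.5  2.1 81.3] dr [-0.001  0.     0.002] w 75.0 gf 0.0
```

Emit:
{"fn": "send_rows", "kwargs": {
  "xyz": [
    [0,1,12],
    [0,1,24],
    [0,1,36],
    [0,1,48],
    [0,1,60],
    [0,1,70],
    [0,1,77],
    [0,1,81],
    [0,1,81],
    [0,1,81]
  ],
  "dr": [
    [0,0,0],
    [0,0,0],
    [0,0,0],
    [0,0,0],
    [0,0,0],
    [0,0,0],
    [0,0,0],
    [0,0,0],
    [0,0,0],
    [0,0,0]
  ]
}}

```text
time: 23.93
position: [0.3621, 0.2673, 0.0188]
tool_rot: [1.978, 2.441, 0.0]
ft_force: [0.3, -0.5, 0.3]
grip_width: 0.859
grip_force: 0.0
```

Emit:
{"fn": "send_rows", "kwargs": {
  "xyz": [
    [0,0,0],
    [0,0,0],
    [0,0,0],
    [0,0,0],
    [0,0,0],
    [0,0,0],
    [0,0,0],
    [0,0,0],
    [0,0,0],
    [0,0,0]
  ],
  "dr": [
    [0,0,0],
    [0,0,0],
    [0,0,0],
    [0,0,0],
    [0,0,0],
    [0,0,0],
    [0,0,0],
    [0,0,0],
    [0,0,0],
    [0,0,0]
  ],
  "jaw": 0
}}

```text
time: 24.77
position: [0.3617, 0.2674, 0.0188]
tool_rot: [-1.977, -2.441, -0.0]
ft_force: [-1.1, -0.9, 2.6]
grip_width: 0.495
grip_force: 25.0
```

Emit:
{"fn": "send_rows", "kwargs": {
  "xyz": [
    [0,0,-12],
    [0,0,-24],
    [0,0,-36],
    [0,0,-50],
    [0,0,-65],
    [0,0,-80],
    [0,0,-95],
    [0,0,-105],
    [0,0,-110],
    [0,0,-110]
  ],
  "dr": [
    [0,0,0],
    [0,0,0],
    [0,0,0],
    [0,0,0],
    [0,0,0],
    [0,0,0],
    [0,0,0],
    [0,0,0],
    [0,0,0],
    [0,0,0]
  ]
}}

```text
time: 25.6
position: [0.3623, 0.2677, 0.1294]
tool_rot: [1.978, 2.441, 0.003]
ft_force: [-0.1, -0.2, -2.0]
grip_width: 0.498
grip_force: 25.0
```

```bash
python3 -c "
from h import *
delta((.5726,.3095,.13),12)"
```

```text
t 25.6 pos [0.3623 0.2677 0.1294] q7 [-1.05 -0.06  0.34  2.04  0.02  1.15 -0.5 ] shift [ -2.8 214.4  -0.3] dr [ 0.002 -0.001 -0.   ] w 43.4 gf 25.0
```

Emit:
{"fn": "send_rows", "kwargs": {
  "xyz": [
    [0,26,0],
    [-1,53,0],
    [-1,80,0],
    [-1,107,0],
    [-2,134,0],
    [-2,161,0],
    [-3,188,0],
    [-3,205,0],
    [-3,214,0],
    [-3,214,0]
  ],
  "dr": [
    [0,0,0],
    [0,0,0],
    [0,0,0],
    [0,0,0],
    [0,0,0],
    [0,0,0],
    [0,0,0],
    [0,0,0],
    [0,0,0],
    [0,0,0]
  ]
}}

```text
time: 26.43
position: [0.5726, 0.3081, 0.1269]
tool_rot: [1.979, 2.439, -0.003]
ft_force: [-0.4, 0.2, -0.7]
grip_width: 0.5
grip_force: 25.0
```

```bash
python3 -c "
from h import *
delta((.5726,.3095,.0265),12)"
```

```text
t 26.43 pos [0.5726 0.3081 0.1269] q7 [-0.88  0.39  0.44  1.57 -0.17  1.22 -0.2 ] shift [  1.6   0.4 100.4] dr [-0.001  0.002 -0.002] w 43.5 gf 25.0
```

Emit:
{"fn": "send_rows", "kwargs": {
  "xyz": [
    [0,0,10],
    [0,0,25],
    [0,0,40],
    [0,0,55],
    [0,0,70],
    [0,0,82],
    [0,0,90],
    [0,0,95],
    [0,0,98],
    [0,0,99]
  ],
  "dr": [
    [0,0,0],
    [0,0,0],
    [0,0,0],
    [0,0,0],
    [0,0,0],
    [0,0,0],
    [0,0,0],
    [0,0,0],
    [0,0,0],
    [0,0,0]
  ]
}}

```text
time: 27.27
position: [0.5716, 0.3089, 0.0296]
tool_rot: [-1.977, -2.441, -0.0]
ft_force: [-0.4, 0.3, -1.4]
grip_width: 0.498
grip_force: 25.0
```

```bash
python3 -c "
from h import *
delta((.5726,.3095,.025),12)"
```

```text
t 27.27 pos [0.5716 0.3089 0.0296] q7 [-0.86  0.48  0.41  1.66 -0.22  1.05 -0.17] shift [0.4 1.1 4.6] dr [ 0. -0. -0.] w 43.3 gf 25.0
```

Emit:
{"fn": "send_rows", "kwargs": {
  "xyz": [
    [0,1,1],
    [0,1,2],
    [0,1,3],
    [0,1,4],
    [0,1,4.5],
    [0,1,4.5],
    [0,1,4.5],
    [0,1,4.5],
    [0,1,4.5],
    [0,1,4.5]
  ],
  "dr": [
    [0,0,0],
    [0,0,0],
    [0,0,0],
    [0,0,0],
    [0,0,0],
    [0,0,0],
    [0,0,0],
    [0,0,0],
    [0,0,0],
    [0,0,0]
  ]
}}

```text
time: 28.1
position: [0.5728, 0.309, 0.0253]
tool_rot: [1.978, 2.441, 0.0]
ft_force: [0.2, -0.5, -0.8]
grip_width: 0.495
grip_force: 25.0
```

Emit:
{"fn": "send_rows", "kwargs": {
  "xyz": [
    [0,0,0],
    [0,0,0],
    [0,0,0],
    [0,0,0],
    [0,0,0],
    [0,0,0],
    [0,0,0],
    [0,0,0],
    [0,0,0],
    [0,0,0]
  ],
  "dr": [
    [0,0,0],
    [0,0,0],
    [0,0,0],
    [0,0,0],
    [0,0,0],
    [0,0,0],
    [0,0,0],
    [0,0,0],
    [0,0,0],
    [0,0,0]
  ],
  "jaw": 60
}}

```text
time: 28.93
position: [0.5727, 0.309, 0.0252]
tool_rot: [1.978, 2.441, 0.0]
ft_force: [-0.2, 0.7, -0.3]
grip_width: 0.689
grip_force: 0.0
```

Emit:
{"fn": "send_rows", "kwargs": {
  "xyz": [
    [0,0,-10],
    [0,0,-20],
    [0,0,-35],
    [0,0,-50],
    [0,0,-65],
    [0,0,-80],
    [0,0,-95],
    [0,0,-105],
    [0,0,-105],
    [0,0,-105]
  ],
  "dr": [
    [0,0,0],
    [0,0,0],
    [0,0,0],
    [0,0,0],
    [0,0,0],
    [0,0,0],
    [0,0,0],
    [0,0,0],
    [0,0,0],
    [0,0,0]
  ]
}}

```text
time: 29.77
position: [0.5731, 0.3092, 0.1311]
tool_rot: [1.977, 2.441, 0.003]
ft_force: [0.0, 1.0, -0.4]
grip_width: 0.685
grip_force: 0.0
```

```bash
python3 -c "
from h import *
delta((.4145,.1528,.085),42)"
```

```text
t 29.77 pos [0.5731 0.3092 0.1311] q7 [-0.88  0.39  0.44  1.57 -0.17  1.22 -0.2 ] shift [-120.1 -187.7   45.7] dr [ 0.002 -0.    -0.524] w 59.6 gf 0.0
```

Emit:
{"fn": "send_rows", "kwargs": {
  "xyz": [
    [-15,-24,0],
    [-30,-47,0],
    [-45,-70,0],
    [-60,-94,0],
    [-75,-117,10],
    [-90,-141,20],
    [-105,-164,30],
    [-120,-188,46],
    [-120,-188,46],
    [-120,-188,46]
  ],
  "dr": [
    [0,0,-0.07],
    [0,0,-0.14],
    [0,0,-0.21],
    [0,0,-0.28],
    [0,0,-0.35],
    [0,0,-0.42],
    [0,0,-0.47],
    [0,0,-0.524],
    [0,0,-0.524],
    [0,0,-0.524]
  ]
}}

```text
time: 30.6
position: [0.4112, 0.1512, 0.0824]
tool_rot: [-1.279, -2.866, 0.004]
ft_force: [1.3, 0.2, 0.5]
grip_width: 0.689
grip_force: 0.0
```

Run:
```python
from h import *
delta((.4145,.1528,.0045),42)
t=get_image('top');s=get_image('side')
a=cv2.resize(t[140:290,150:350],(400,300));b=cv2.resize(s[130:220,220:340],(400,300))
cv2.imwrite('pics/c8.png',np.hstack([a,b])[:,:,::-1])
```

```text
t 30.6 pos [0.4112 0.1512 0.0824] q7 [-0.84 -0.03  0.43  2.12  0.01  1.05  0.31] shift [-1.1  3.8 77.9] dr [-0.003 -0.002 -0.001] w 59.9 gf 0.0
```

View pics/c8.png

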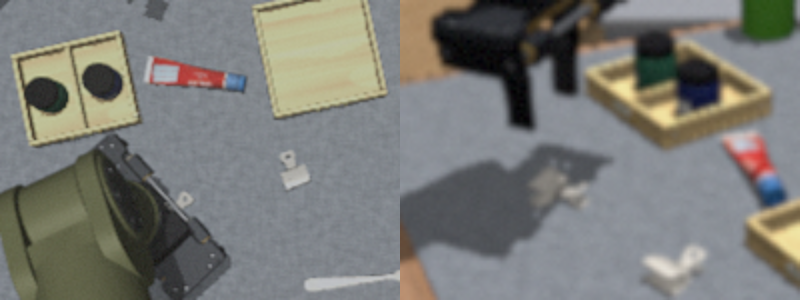

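Both pots stand upright in their own bays. The gripper is over the left-hand clip. Descending and closing.

Emit:
{"fn": "send_rows", "kwargs": {
  "xyz": [
    [0,2,12],
    [0,2,24],
    [0,2,36],
    [0,2,48],
    [0,2,58],
    [0,2,66],
    [0,2,72],
    [0,2,76],
    [0,2,77],
    [0,2,77]
  ],
  "dr": [
    [0,0,0],
    [0,0,0],
    [0,0,0],
    [0,0,0],
    [0,0,0],
    [0,0,0],
    [0,0,0],
    [0,0,0],
    [0,0,0],
    [0,0,0]
  ]
}}

```text
time: 31.53
position: [0.4153, 0.154, 0.0071]
tool_rot: [1.278, 2.87, -0.0]
ft_force: [0.6, -0.1, 0.4]
grip_width: 0.689
grip_force: 0.0
```

```bash
python3 -c "
from h import *
delta((.4145,.1528,.0045),42)"
```

```text
t 31.53 pos [0.4153 0.154  0.0071] q7 [-0.83  0.1   0.43  2.18 -0.06  0.87  0.37] shift [-0.3 -1.4  2.6] dr [-0.  0.  0.] w 59.9 gf 0.0
```

Emit:
{"fn": "send_rows", "kwargs": {
  "xyz": [
    [0,-1,1],
    [0,-1,2],
    [0,-1,2.5],
    [0,-1,2.5],
    [0,-1,2.5],
    [0,-1,2.5],
    [0,-1,2.5],
    [0,-1,2.5],
    [0,-1,2.5],
    [0,-1,2.5]
  ],
  "dr": [
    [0,0,0],
    [0,0,0],
    [0,0,0],
    [0,0,0],
    [0,0,0],
    [0,0,0],
    [0,0,0],
    [0,0,0],
    [0,0,0],
    [0,0,0]
  ]
}}

```text
time: 32.37
position: [0.4145, 0.1533, 0.0047]
tool_rot: [1.278, 2.87, 0.0]
ft_force: [-0.0, -0.3, 0.3]
grip_width: 0.693
grip_force: 0.0
```

Emit:
{"fn": "send_rows", "kwargs": {
  "xyz": [
    [0,0,0],
    [0,0,0],
    [0,0,0],
    [0,0,0],
    [0,0,0],
    [0,0,0],
    [0,0,0],
    [0,0,0],
    [0,0,0],
    [0,0,0]
  ],
  "dr": [
    [0,0,0],
    [0,0,0],
    [0,0,0],
    [0,0,0],
    [0,0,0],
    [0,0,0],
    [0,0,0],
    [0,0,0],
    [0,0,0],
    [0,0,0]
  ],
  "jaw": 0,
  "grip_force": 15
}}

```text
time: 33.2
position: [0.4145, 0.1533, 0.0047]
tool_rot: [1.278, 2.87, 0.0]
ft_force: [0.5, 0.4, -0.9]
grip_width: 0.386
grip_force: 15.0
```

Emit:
{"fn": "send_rows", "kwargs": {
  "xyz": [
    [0,0,-10],
    [0,0,-20],
    [0,0,-35],
    [0,0,-50],
    [0,0,-65],
    [0,0,-80],
    [0,0,-90],
    [0,0,-90],
    [0,0,-90],
    [0,0,-90]
  ],
  "dr": [
    [0,0,0],
    [0,0,0],
    [0,0,0],
    [0,0,0],
    [0,0,0],
    [0,0,0],
    [0,0,0],
    [0,0,0],
    [0,0,0],
    [0,0,0]
  ]
}}

```text
time: 34.03
position: [0.414, 0.1531, 0.0942]
tool_rot: [-1.278, -2.87, 0.001]
ft_force: [0.3, 0.5, -0.8]
grip_width: 0.384
grip_force: 15.0
```

```bash
python3 -c "
from h import *
a=np.radians(100.4);d=np.array([np.cos(a),np.sin(a)]);c=np.array([.6236,-.0455])
p=c+.038*d;q=c-.038*d;print(p,q)
delta((*p,.095),10.4)"
```

```text
[ 0.61674027 -0.00812428] [ 0.63045973 -0.08287572]
t 34.03 pos [0.414  0.1531 0.0942] q7 [-0.85 -0.04  0.43  2.1   0.02  1.08  0.3 ] shift [-255.5   42.8   -0.9] dr [-0.001 -0.     0.552] w 33.4 gf 15.0
```

Emit:
{"fn": "send_rows", "kwargs": {
  "xyz": [
    [-32,5,0],
    [-64,10,0],
    [-96,16,0],
    [-128,21,0],
    [-160,27,0],
    [-192,32,0],
    [-224,37,0],
    [-252,43,0],
    [-252,43,0],
    [-252,43,0]
  ],
  "dr": [
    [0,0,0.07],
    [0,0,0.14],
    [0,0,0.21],
    [0,0,0.28],
    [0,0,0.35],
    [0,0,0.42],
    [0,0,0.49],
    [0,0,0.552],
    [0,0,0.552],
    [0,0,0.552]
  ]
}}

```text
time: 34.87
position: [0.6146, -0.0071, 0.0929]
tool_rot: [-2.014, -2.41, 0.005]
ft_force: [0.2, 1.1, -0.4]
grip_width: 0.386
grip_force: 15.0
```

```bash
python3 -c "
from h import *
delta((.6160,-.0042,.012),10.4)"
```

```text
t 34.87 pos [ 0.6146 -0.0071  0.0929] q7 [-0.55  0.38  0.64  1.7  -0.24  1.14  0.33] shift [ 2.8  2.1 80.9] dr [-0.003  0.002 -0.003] w 33.5 gf 15.0
```

Emit:
{"fn": "send_rows", "kwargs": {
  "xyz": [
    [2,1,12],
    [2,1,24],
    [2,1,36],
    [2,1,48],
    [2,1,58],
    [2,1,66],
    [2,1,72],
    [2,1,76],
    [2,1,78],
    [2,1,78]
  ],
  "dr": [
    [0,0,0],
    [0,0,0],
    [0,0,0],
    [0,0,0],
    [0,0,0],
    [0,0,0],
    [0,0,0],
    [0,0,0],
    [0,0,0],
    [0,0,0]
  ]
}}

```text
time: 35.7
position: [0.6156, -0.0032, 0.0164]
tool_rot: [-2.012, -2.413, 0.0]
ft_force: [-0.3, 0.4, 0.6]
grip_width: 0.385
grip_force: 15.0
```

```bash
python3 -c "
from h import *
delta((.6160,-.0042,.0115),10.4)"
```

```text
t 35.7 pos [ 0.6156 -0.0032  0.0164] q7 [-0.52  0.47  0.6   1.76 -0.31  1.01  0.38] shift [-1.1  0.2  4.9] dr [-0.     0.    -0.001] w 33.5 gf 15.0
```

Emit:
{"fn": "send_rows", "kwargs": {
  "xyz": [
    [0,0,1],
    [0,0,2],
    [0,0,3],
    [0,0,4],
    [0,0,5],
    [0,0,5],
    [0,0,5],
    [0,0,5],
    [0,0,5],
    [0,0,5]
  ],
  "dr": [
    [0,0,0],
    [0,0,0],
    [0,0,0],
    [0,0,0],
    [0,0,0],
    [0,0,0],
    [0,0,0],
    [0,0,0],
    [0,0,0],
    [0,0,0]
  ]
}}

```text
time: 36.53
position: [0.6157, -0.0031, 0.0117]
tool_rot: [2.011, 2.413, 0.0]
ft_force: [1.4, -0.4, -0.1]
grip_width: 0.384
grip_force: 15.0
```

Emit:
{"fn": "send_rows", "kwargs": {
  "xyz": [
    [0,0,0],
    [0,0,0],
    [0,0,0],
    [0,0,0],
    [0,0,0],
    [0,0,0],
    [0,0,0],
    [0,0,0],
    [0,0,0],
    [0,0,0]
  ],
  "dr": [
    [0,0,0],
    [0,0,0],
    [0,0,0],
    [0,0,0],
    [0,0,0],
    [0,0,0],
    [0,0,0],
    [0,0,0],
    [0,0,0],
    [0,0,0]
  ],
  "jaw": 50
}}

```text
time: 37.37
position: [0.6156, -0.0031, 0.0117]
tool_rot: [2.012, 2.413, 0.0]
ft_force: [0.5, -0.4, -0.2]
grip_width: 0.573
grip_force: 0.0
```

Emit:
{"fn": "send_rows", "kwargs": {
  "xyz": [
    [0,0,-10],
    [0,0,-20],
    [0,0,-35],
    [0,0,-50],
    [0,0,-65],
    [0,0,-80],
    [0,0,-90],
    [0,0,-90],
    [0,0,-90],
    [0,0,-90]
  ],
  "dr": [
    [0,0,0],
    [0,0,0],
    [0,0,0],
    [0,0,0],
    [0,0,0],
    [0,0,0],
    [0,0,0],
    [0,0,0],
    [0,0,0],
    [0,0,0]
  ]
}}

```text
time: 38.2
position: [0.6152, -0.003, 0.1011]
tool_rot: [-2.011, -2.413, 0.001]
ft_force: [0.2, 0.7, -0.7]
grip_width: 0.573
grip_force: 0.0
```

```bash
python3 -c "
from h import *
delta((.4624,-.0089,.09),110)"
```

```text
t 38.2 pos [ 0.6152 -0.003   0.1011] q7 [-0.56  0.37  0.64  1.7  -0.24  1.15  0.33] shift [  21.7 -151.3   11.3] dr [-1.000e-03  0.000e+00  1.403e+00] w 49.8 gf 0.0
```

Emit:
{"fn": "send_rows", "kwargs": {
  "xyz": [
    [3,-19,0],
    [6,-38,0],
    [9,-57,1],
    [11,-76,2],
    [14,-95,4],
    [17,-114,6],
    [20,-133,8],
    [22,-150,11],
    [22,-150,11],
    [22,-150,11]
  ],
  "dr": [
    [0,0,0.12],
    [0,0,0.24],
    [0,0,0.36],
    [0,0,0.48],
    [0,0,0.6],
    [0,0,0.72],
    [0,0,0.84],
    [0,0,0.96],
    [0,0,1.08],
    [0,0,1.2]
  ],
  "jaw": 60
}}

```text
time: 39.03
position: [0.4622, -0.0082, 0.0896]
tool_rot: [-3.024, -0.847, 0.003]
ft_force: [0.2, 0.2, 0.1]
grip_width: 0.692
grip_force: 0.0
```

```bash
python3 -c "
from h import *
delta((.4624,-.0089,.03),110)"
```

```text
t 39.03 pos [ 0.4622 -0.0082  0.0896] q7 [-0.82  0.01  0.79  2.07 -0.01  1.07 -1.05] shift [-0.1  0.9 59.6] dr [-0.002  0.002  0.197] w 60.2 gf 0.0
```

Emit:
{"fn": "send_rows", "kwargs": {
  "xyz": [
    [0,0,0],
    [0,0,0],
    [0,0,10],
    [0,1,22],
    [0,1,34],
    [0,1,44],
    [0,1,52],
    [0,1,57],
    [0,1,59],
    [0,1,59]
  ],
  "dr": [
    [0,0,0.1],
    [0,0,0.197],
    [0,0,0.197],
    [0,0,0.197],
    [0,0,0.197],
    [0,0,0.197],
    [0,0,0.197],
    [0,0,0.197],
    [0,0,0.197],
    [0,0,0.197]
  ]
}}

```text
time: 39.87
position: [0.4643, -0.0095, 0.0311]
tool_rot: [3.092, 0.555, -0.001]
ft_force: [0.0, -1.4, 0.2]
grip_width: 0.687
grip_force: 0.0
```

```bash
python3 -c "
from h import *
delta((.4624,-.0089,.0045),110)"
```

```text
t 39.87 pos [ 0.4643 -0.0095  0.0311] q7 [-0.79  0.13  0.8   2.12 -0.11  0.94 -1.14] shift [-1.6 -1.2 26.6] dr [0.    0.001 0.006] w 59.8 gf 0.0
```

Emit:
{"fn": "send_rows", "kwargs": {
  "xyz": [
    [-1,-1,5],
    [-2,-1,10],
    [-2,-1,15],
    [-2,-1,19],
    [-2,-1,23],
    [-2,-1,25],
    [-2,-1,26],
    [-2,-1,26],
    [-2,-1,26],
    [-2,-1,26]
  ],
  "dr": [
    [0,0,0],
    [0,0,0],
    [0,0,0],
    [0,0,0],
    [0,0,0],
    [0,0,0],
    [0,0,0],
    [0,0,0],
    [0,0,0],
    [0,0,0]
  ]
}}

```text
time: 40.7
position: [0.4627, -0.0091, 0.0058]
tool_rot: [-3.092, -0.554, -0.001]
ft_force: [0.0, 0.1, 0.3]
grip_width: 0.688
grip_force: 0.0
```

Emit:
{"fn": "send_rows", "kwargs": {
  "xyz": [
    [0,0,0],
    [0,0,0],
    [0,0,0],
    [0,0,0],
    [0,0,0],
    [0,0,0],
    [0,0,0],
    [0,0,0],
    [0,0,0],
    [0,0,0]
  ],
  "dr": [
    [0,0,0],
    [0,0,0],
    [0,0,0],
    [0,0,0],
    [0,0,0],
    [0,0,0],
    [0,0,0],
    [0,0,0],
    [0,0,0],
    [0,0,0]
  ],
  "jaw": 0
}}

```text
time: 41.53
position: [0.4625, -0.009, 0.0057]
tool_rot: [-3.092, -0.554, -0.0]
ft_force: [-0.4, -0.5, -0.6]
grip_width: 0.381
grip_force: 15.0
```

Emit:
{"fn": "send_rows", "kwargs": {
  "xyz": [
    [0,0,-10],
    [0,0,-20],
    [0,0,-35],
    [0,0,-50],
    [0,0,-65],
    [0,0,-80],
    [0,0,-90],
    [0,0,-90],
    [0,0,-90],
    [0,0,-90]
  ],
  "dr": [
    [0,0,0],
    [0,0,0],
    [0,0,0],
    [0,0,0],
    [0,0,0],
    [0,0,0],
    [0,0,0],
    [0,0,0],
    [0,0,0],
    [0,0,0]
  ]
}}

```text
time: 42.37
position: [0.4619, -0.009, 0.0952]
tool_rot: [-3.092, -0.554, 0.001]
ft_force: [0.7, -0.4, -1.4]
grip_width: 0.379
grip_force: 15.0
```

```bash
python3 -c "
from h import *
delta((.6312,-.0868,.095),10.4)"
```

```text
t 42.37 pos [ 0.4619 -0.009   0.0952] q7 [-0.83 -0.    0.8   2.07  0.    1.08 -1.25] shift [1.317e+02 1.318e+02 1.000e-01] dr [-1.000e-03  0.000e+00 -1.397e+00] w 33.0 gf 15.0
```

Emit:
{"fn": "send_rows", "kwargs": {
  "xyz": [
    [16,16,0],
    [33,33,0],
    [50,50,0],
    [66,66,0],
    [82,82,0],
    [99,99,0],
    [115,115,0],
    [131,131,0],
    [131,131,0],
    [131,131,0]
  ],
  "dr": [
    [0,0,-0.12],
    [0,0,-0.24],
    [0,0,-0.36],
    [0,0,-0.48],
    [0,0,-0.6],
    [0,0,-0.72],
    [0,0,-0.84],
    [0,0,-0.96],
    [0,0,-1.08],
    [0,0,-1.2]
  ]
}}

```text
time: 43.2
position: [0.6306, -0.0877, 0.0934]
tool_rot: [-2.234, -2.208, 0.006]
ft_force: [-0.5, 1.1, -0.9]
grip_width: 0.384
grip_force: 15.0
```

```bash
python3 -c "
from h import *
delta((.6312,-.0868,.03),10.4)"
```

```text
t 43.2 pos [ 0.6306 -0.0877  0.0934] q7 [-0.41  0.43  0.65  1.65 -0.28  1.16  0.29] shift [ 1.1  0.8 63.4] dr [-0.003  0.002 -0.193] w 33.4 gf 15.0
```

Emit:
{"fn": "send_rows", "kwargs": {
  "xyz": [
    [0,0,0],
    [0,0,0],
    [1,0,10],
    [1,1,22],
    [1,1,34],
    [1,1,44],
    [1,1,52],
    [1,1,58],
    [1,1,62],
    [1,1,63]
  ],
  "dr": [
    [0,0,-0.1],
    [0,0,-0.193],
    [0,0,-0.193],
    [0,0,-0.193],
    [0,0,-0.193],
    [0,0,-0.193],
    [0,0,-0.193],
    [0,0,-0.193],
    [0,0,-0.193],
    [0,0,-0.193]
  ]
}}

```text
time: 44.03
position: [0.6313, -0.0854, 0.0317]
tool_rot: [-2.016, -2.408, 0.001]
ft_force: [0.2, -0.3, -0.4]
grip_width: 0.38
grip_force: 15.0
```

```bash
python3 -c "
from h import *
delta((.6312,-.0868,.0127),10.4)"
```

```text
t 44.03 pos [ 0.6313 -0.0854  0.0317] q7 [-0.37  0.49  0.59  1.69 -0.3   1.05  0.49] shift [-1.4 -0.4 19. ] dr [-0.001 -0.    -0.005] w 33.1 gf 15.0
```

Emit:
{"fn": "send_rows", "kwargs": {
  "xyz": [
    [-1,0,3],
    [-1,0,7],
    [-1,0,11],
    [-1,0,14],
    [-1,0,17],
    [-1,0,18],
    [-1,0,19],
    [-1,0,19],
    [-1,0,19],
    [-1,0,19]
  ],
  "dr": [
    [0,0,0],
    [0,0,0],
    [0,0,0],
    [0,0,0],
    [0,0,0],
    [0,0,0],
    [0,0,0],
    [0,0,0],
    [0,0,0],
    [0,0,0]
  ]
}}

```text
time: 44.87
position: [0.6322, -0.0864, 0.0139]
tool_rot: [2.016, 2.409, 0.001]
ft_force: [-0.0, -0.4, -1.0]
grip_width: 0.381
grip_force: 15.0
```

Emit:
{"fn": "send_rows", "kwargs": {
  "xyz": [
    [0,0,0.5],
    [0,0,0.5],
    [0,0,0.5],
    [0,0,0.5],
    [0,0,0.5],
    [0,0,0.5],
    [0,0,0.5],
    [0,0,0.5],
    [0,0,0.5],
    [0,0,0.5]
  ],
  "dr": [
    [0,0,0],
    [0,0,0],
    [0,0,0],
    [0,0,0],
    [0,0,0],
    [0,0,0],
    [0,0,0],
    [0,0,0],
    [0,0,0],
    [0,0,0]
  ],
  "jaw": 50
}}

```text
time: 45.7
position: [0.632, -0.0863, 0.0132]
tool_rot: [2.016, 2.409, 0.0]
ft_force: [0.7, -0.1, -0.1]
grip_width: 0.579
grip_force: 0.0
```

Emit:
{"fn": "send_rows", "kwargs": {
  "xyz": [
    [0,0,-10],
    [0,0,-20],
    [0,0,-35],
    [0,0,-50],
    [0,0,-70],
    [0,0,-90],
    [0,0,-110],
    [0,0,-130],
    [0,0,-150],
    [0,0,-150]
  ],
  "dr": [
    [0,0,0],
    [0,0,0],
    [0,0,0],
    [0,0,0],
    [0,0,0],
    [0,0,0],
    [0,0,0],
    [0,0,0],
    [0,0,0],
    [0,0,0]
  ]
}}

```text
time: 46.53
position: [0.6348, -0.0873, 0.1693]
tool_rot: [2.012, 2.403, 0.009]
ft_force: [0.4, -1.0, 0.7]
grip_width: 0.576
grip_force: 0.0
```

```bash
python3 -c "
from h import *
t=get_image('top');s=get_image('side')
a=cv2.resize(t[110:290,150:490],(400,300));b=cv2.resize(s[130:340,230:460],(400,300))
cv2.imwrite('pics/c9.png',np.hstack([a,b])[:,:,::-1])"
```

```text
(no output)
```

View pics/c9.png

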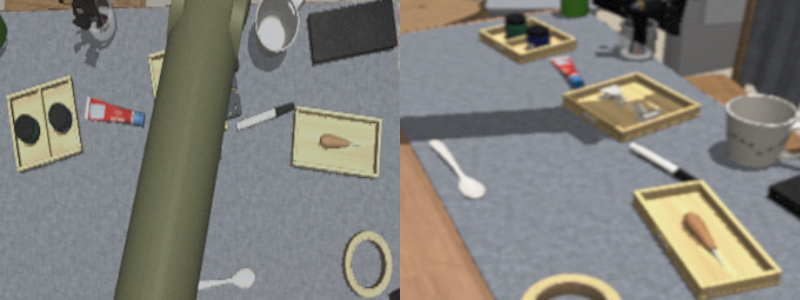

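The cutter, both pots and both clips appear to be in place. I'll check the clips in one close crop.

```bash
python3 -c "
from h import *
s=get_image('side')
cv2.imwrite('pics/c10.png',cv2.resize(s[175:235,315:415,::-1],None,fx=7,fy=7,interpolation=cv2.INTER_CUBIC))"
```

```text
(no output)
```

View pics/c10.png

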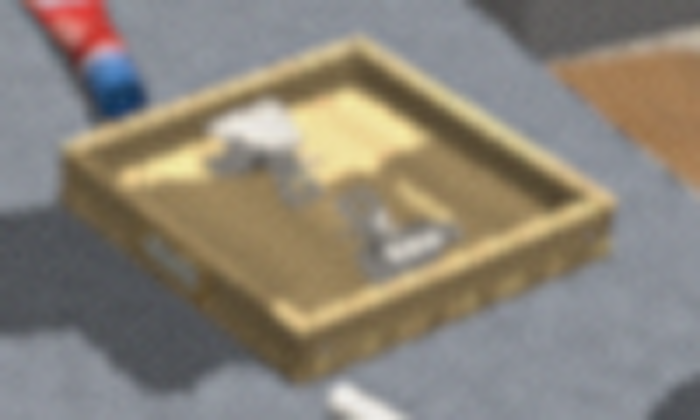

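Both clips lie flat on the tray floor and apart, at about (260,150) and (400,240) in the crop. Handing in.

```bash
python3 -c "
from bench import *
print(close_job())"
```

```text
the job is handed in; nothing more can be done
None
```

The job is handed in at about 47 s: the cutter went first and lies lengthwise in the long tray, each ink pot stands upright in its own caddy bay, and both clips lie flat and apart in the square tray. My first attempt to grip the cutter closed on nothing because the fingertips sat about 20 mm higher than the state implied; nothing was disturbed.

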